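# Bin the empty oil bottle through the sprung flap

### The arm

A 6-joint arm with a two-finger parallel gripper is mounted at the origin on the work surface. World frame = base frame: x ahead of the robot, y to its left, z up, the work surface at z = 0. Lengths are in mm, angles in degrees, forces in N, time in s.
With the tool pointing down it reaches from about 300 to 850 mm from the base axis. Payload 4.2 kg.
Tool frame: the origin (TCP) lies midway between the tips of the shut fingers; the grasp point (between the pads) lies env.grip_depth behind it (env.grip_depth is the distance from the TCP to the grasp point, in mm); z points along the fingers, y is the direction in which the jaws open and shut (so a half turn about z gives the same grasp; the last joint's range is limited). The gripper opens to 91 mm and grips with 3 to 60 N. Pads are 32 mm wide; open, the fingers measure 118 mm over their backs; the gripper's body (76 mm by 178 mm) begins 60 mm behind the grasp point.
Start: joints at [63.942, 18.312, 89.639, -0, 72.044, -1.146], TCP at [242.211, 521.514, 213.976] pointing down, gripper open.
Joint ranges: [-177.97, 177.97], [-48.28, 115.42], [12.27, 149.76], [-77.06, 257.06], [2.81, 150.46], [-146.56, 146.56]. Speed limits (degrees/s): [147.25, 147.25, 180, 180, 180, 180].

### API

Orientations are given as [roll, pitch, yaw] about the fixed x, y, z axes, in that order (R = Rz(yaw) Ry(pitch) Rx(roll)).
In Python, from workcell import env, cams, spotter gives the robot as it stands.
- The arm moves only by the tool apply_moves, never from a script. Its argument "plan" is a list of rows, each an object with "jaw": the closure, from 0 (fully open) to 1 (shut); "delta_pos": the shift along the tool's x, y, z in mm, a list of three; "spin": the turn about the tool's z in rad. In form: [{"jaw": jaw, "delta_pos": [dx, dy, dz], "spin": spin}, ...]. A call has exactly 8 rows; each row is the pose to reach, as a shift and turn from the pose measured when the call began, along the tool's axes at that moment; what a row does not reach only later rows make up. A row lasts 1/8 s, in which the tool goes at most 62.5 mm and 10.7 degrees, less where a joint would pass 70% of its speed; a pose out of reach is approached as far as the arm can. A call with a gripper value outside its range is refused whole. The fingers move at their own pace and stop on an object; "squeeze" is the grip in N (left out, the last holds). Time passes only in rows, so rows that repeat a pose let the fingers close, or fill a call up. It gives the time, the measured TCP pose, the force and the opening at its end, in the units of the state.
- env.state(): the state, without advancing time (a new reading comes with each control period).
- cams.grab_frame(name): name is "side" or "top" or "wrist"; returns the picture (420x560x3 uint8, red, green, blue); there is no depth.
- cams.calibration(name): a dict with "camera_matrix" (3x3 intrinsics, pixels), "rvec" (rotation vector, rad) and "tvec" (3), from world to camera coordinates, as OpenCV has them. Camera axes: x right, y down, z forward; pixel columns grow to the right and rows downward; lengths in mm; the calibration is good to about 2 mm. A picture is of the moment at which its call begins: read the wrist's pose just before it. calibration takes no time and is no camera call; for the wrist camera it gives the pose at the moment of the call.
- env.job_done(): hands the job in, once; it reports no verdict.
Trained networks look in the newest picture that a camera, given by its name, has taken for a name from the list of things; names that differ only in an ending like _2 or _b are one class to them, and where a whole thing is asked for, a point or a joint stands for the part that bears it (a point fixed in the world has none). Each returns a list of dicts, best first, with "confidence" (0 to 1); they miss things now and then, are a little off and sometimes report something else, mostly with a low value. They report only what shows in the picture. A call takes as long as a camera call. They do not tell look-alikes from the thing itself.
- spotter.masks_of(camera, target): "region" (420x560 bool, what is visible of it) and "extent" ([left, top, right, bottom] in pixels, round what is visible of it).
The state is a dict: "time_s": time; "qpos": joint angles; "qvel": joint speeds; "effort": joint torques, N m; "ee_pos": TCP position; "ee_rot": TCP orientation; "force": force on the tool from outside, world axes, zero at the start; "torque": the same for the moment, N m; "gripper_width": finger opening in mm.
Only numpy, scipy, OpenCV 4.12 (cv2) and the standard library are available. Lean on these libraries where they do the work, as an engineer would, in place of code of your own. Each camera call takes 0.05 s, during which the arm holds its last target.

### The job

The slim little blade-oil bottle is empty: throw it away by pushing it, foot first, through the sprung flap in the top of the bin. Let the bottle itself push the flap open, see that it drops right inside and that the flap springs shut again, and leave the squat jar where it stands.

Things in the scene. Friction and masses are not known exactly. Their poses are not given: they have to be found in the camera images.
- bottle: The slim upright bottle to throw away: plain white plastic, round, straight body 40 mm in diameter up to 66 mm high, then a shoulder and a 24 mm wide grey cap; 90 mm tall in all, about 60 g. It stands on the table; origin at the centre of its underside, z up along it.
- jar: Squat jar that must stay: same white plastic, grey lid, round, 66 mm in diameter, 55 mm tall, origin at the centre of its underside. It and the bottle stand 110 to 320 mm apart, either one nearer the bin. A clipper and a trimmer, under 50 mm tall, lie beyond and on the robot's side of them, not part of the job.
- bin: White box fixed to the table, 130 (its x) by 190 (its y) by 190 mm high, walls and floor 5 mm; origin at the centre of its underside, z up, turned up to 20 deg about z. Centred in its top is an opening 80 (x) by 150 mm (y), shut by a grey flap 3 mm below the rim. Fingers holding the bottle by its +y and -y sides can go into the opening with it and open there.
- flap (a joint): Flap hinge, rad: 0 shut (level), to 1.55 hanging down in the bin. Axis along the bin's y at the opening's +x edge; flap 78 mm long. A spring shuts it: 1.5 N at its middle starts it, 3 N opens it; the bottle's weight does not. A bottle let go half way may be pinched: let go with its foot about 85 mm below the rim and the fingers, still in the opening, holding the flap down, it drops in.
Things that resemble listed ones, but are neither listed nor needed, are in the scene too. Of the things that look like the bin, the larger one is meant. What is shaped like the bottle but yellow is not meant.

How it is judged (in metres and radians):
On the way:
1. the bottle's foot is down in the opening and the flap is pushed open by more than 0.8 rad (value of joint flap above 0.8 rad and z of bottle in the frame of bin below 0.165 m and x of bottle in the frame of bin between -0.06 and 0.06 m and y of bottle in the frame of bin between -0.09 and 0.09 m), for 0.05 s.
At the end, for the whole second after the job is handed in: The bottle lies at rest inside the bin (its underside within the bin's walls and less than 110 mm above the table) and the flap above it is shut to within 0.15 rad (x of bottle in the frame of bin between -0.062 and 0.062 m and y of bottle in the frame of bin between -0.092 and 0.092 m and z of bottle in the frame of bin below 0.11 m and linear speed of bottle below 0.05 m/s and value of joint flap below 0.15 rad); the robot touches nothing.
It fails at once if the flap is opened by more than 0.35 rad while the bottle's foot is still outside the bin (more than 5 mm above the rim, or clear of the bin) (value of joint flap above 0.35 rad and (z of bottle in the frame of bin above 0.195 m or y of bottle in the frame of bin below -0.1 m or y of bottle in the frame of bin above 0.1 m)).
It fails at once if the jar is moved by more than 30 mm (distance of jar from where it was at the start of the episode above 0.03 m).
It also fails if it takes over 48 s, if anything falls off the work surface, if the arm or the gripper's body presses on something with over 40 N, if the wrist force passes 120 N, or if a joint passes its speed limit or range.

## Working session

There is one attempt and no reset: what is moved stays moved. The work goes in short steps, Python scripts to look and compute and a tool call to move; the robot and the scene stay as the last step left them, time stands still between calls to the robot, and variables do not carry over. Pictures are saved under pics/ and viewed, and the job is handed in when it is done.

Besides the shell and the picture viewer there is one more tool, called after ">>>" by a JSON object that holds its "op" and its "data", one argument or row to a line. apply_moves: Moves the arm, as the interface text tells. Its arguments: {"type":"object","properties":{"plan":{"type":"array"},"squeeze":{"type":"number"}},"required":["plan"]}

```bash
mkdir -p pics; ls; python3 - <<'E'
from workcell import env,cams,spotter
import cv2,numpy as np
print(env.state(), env.grip_depth)
for n in ['top','side']:
    im=cams.grab_frame(n); cv2.imwrite(f'pics/{n}0.png',im[:,:,::-1])
    c=cams.calibration(n); R=cv2.Rodrigues(c['rvec'])[0]; print(n,c['camera_matrix'],(-R.T@c['tvec']).ravel(),R)
    for t in ['bottle','jar','bin','flap']:
        for d in spotter.masks_of(n,t): print(n,t,round(d['confidence'],2),d['extent'],d['region'].sum())
E
```

```text
pics
{'time_s': 0.0, 'qpos': array([ 6.39422567e+01,  1.83509316e+01,  8.97070950e+01,  4.07135310e-04,
        7.20427336e+01, -1.14679018e+00]), 'qvel': array([-0.01657919, -0.08795981,  0.0553544 , -0.05814441, -0.01054877,
       -0.04462525]), 'effort': array([-3.61851289e-04, -4.12464094e+01, -2.31972921e+01,  7.27709010e-02,
        4.57828317e-02, -1.47779515e-04]), 'ee_pos': array([241.97789479, 521.04635804, 213.12271888]), 'ee_rot': array([-1.79899268e+02, -2.40361003e-03,  1.55088919e+02]), 'force': array([ 0.31704798,  0.89179968, -0.97477346]), 'torque': array([ 0.06998921,  0.02825854, -0.00221994]), 'gripper_width': 91.07970266926978} 18.8
top [[509.65257463   0.         286.07772294]
 [  0.         509.65257463 207.8410179 ]
 [  0.           0.           1.        ]] [ 374.52942022   51.97561127 1520.05629916] [[-0.00439679 -0.99998606  0.00292476]
 [-0.99005141  0.00394173 -0.14065088]
 [ 0.14063739 -0.00351408 -0.99005494]]
top bottle 0.6 [400.2, 202.2, 415.8, 216.7] 228
top bottle 0.56 [394.3, 174.8, 409.6, 190.5] 202
top jar 0.94 [331.4, 208.4, 354.5, 229.9] 421

[... 155 characters left out ...]
 [112.5, 189.3, 155.6, 216.1] 761
side [[458.27663624   0.         279.48849521]
 [  0.         458.27663624 211.51820802]
 [  0.           0.           1.        ]] [ 321.14945885  290.42216196 1121.20954602] [[-6.68359306e-01 -7.43838479e-01 -3.93745042e-04]
 [-7.06058732e-01  6.34579542e-01 -3.14308561e-01]
 [ 2.34044664e-01 -2.09793044e-01 -9.49320796e-01]]
side bottle 0.84 [348.1, 98.0, 366.6, 126.7] 350
side bottle 0.69 [373.8, 110.9, 393.3, 137.4] 360
side jar 0.69 [326.3, 165.5, 352.9, 198.1] 630
side bin 0.8 [96.0, 291.7, 182.4, 358.3] 3943
side bin 0.57 [148.4, 196.5, 259.6, 310.9] 7055
side flap 0.73 [165.1, 213.1, 240.1, 285.4] 2536
side flap 0.6 [105.5, 304.4, 159.3, 346.1] 1308
```

```bash
python3 - <<'E'
import cv2
a=cv2.imread('pics/top0.png');cv2.imwrite('pics/a.png',cv2.resize(a[140:290,90:450],None,fx=2.2,fy=2.2,interpolation=2))
b=cv2.imread('pics/side0.png');cv2.imwrite('pics/b.png',cv2.resize(b[80:370,80:420],None,fx=2,fy=2,interpolation=2))
E
```

```text
(no output)
```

View pics/a.png

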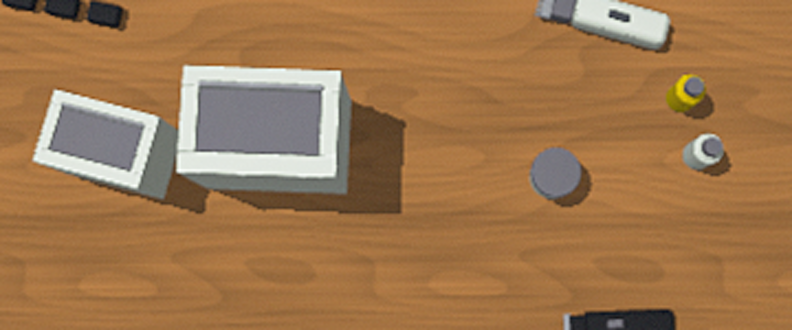

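View pics/b.png

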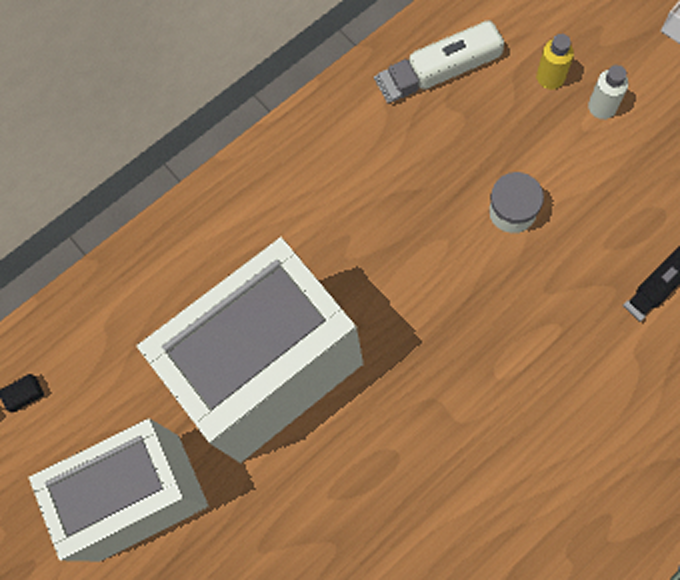

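```bash
cat > h.py <<'E'
from workcell import env,cams,spotter
import cv2,numpy as np
from scipy.optimize import minimize
C={n:cams.calibration(n) for n in ['top','side']}
def proj(n,P): 
    c=C[n]; return cv2.projectPoints(np.float64(P),c['rvec'],c['tvec'],c['camera_matrix'],None)[0][:,0]
t=np.linspace(0,2*np.pi,40,endpoint=False)
def rings(L,x,y): return [np.c_[x+r*np.cos(t),y+r*np.sin(t),0*t+z] for r,z in L]
BOT=[(20,0),(20,66),(12,74),(12,90)]; JAR=[(33,0),(33,55)]
def draw(n,hulls,s=4):
    m=np.zeros((420*s,560*s),np.uint8)
    for P in hulls: cv2.fillConvexPoly(m,np.int32(np.round((cv2.convexHull(np.float32(proj(n,P)))[:,0]+.5)*s)),255)
    return cv2.resize(m,(560,420),interpolation=cv2.INTER_AREA)/255.
def hulls_round(L):
    def f(p):
        r=rings(L,*p[:2]); return [np.vstack(r[i:i+2]) for i in range(len(r)-1)]
    return f
def hbin(p):
    c,s=np.cos(p[2]/57.2958),np.sin(p[2]/57.2958)
    P=np.array([[a*65,b*95,z] for a in(-1,1) for b in(-1,1) for z in(0,190)])
    return [np.c_[p[0]+c*P[:,0]-s*P[:,1],p[1]+s*P[:,0]+c*P[:,1],P[:,2]]]
def fit(f,masks,p0):
    def cost(p):
        return sum(1-np.minimum(d:=draw(n,f(p)),m).sum()/np.maximum(d,m).sum() for n,m in masks.items())
    p0=np.array(p0,float); best=minimize(cost,p0,method='Nelder-Mead',options=dict(initial_simplex=np.vstack([p0]+[p0+8*e for e in np.eye(len(p0))]),xatol=.1,fatol=1e-4))
    return best.x,best.fun
def plane(n,uv,z):
    c=C[n];R=cv2.Rodrigues(c['rvec'])[0];o=-R.T@np.ravel(c['tvec']);d=R.T@np.linalg.inv(c['camera_matrix'])@[uv[0],uv[1],1]
    return (o+d*(z-o[2])/d[2])[:2]
E
cat > f.py <<'E'
from h import *
ims={}
for n in C: ims[n]=cams.grab_frame(n)
sel=dict(bottle=((408,209),(384,124)),jar=((343,219),(340,182)),bin=((212,199),(204,254)))
for k,F,z in [('bottle',hulls_round(BOT),45),('jar',hulls_round(JAR),27),('bin',hbin,95)]:
    M={}
    for n,uv in zip(C,sel[k]):
        ds=spotter.masks_of(n,k)
        ds=[d for d in ds if np.hypot((d['extent'][0]+d['extent'][2])/2-uv[0],(d['extent'][1]+d['extent'][3])/2-uv[1])<12]
        if ds: M[n]=ds[0]['region'].astype(float)
    print(k,list(M),[int(m.sum()) for m in M.values()])
    p0=list(plane('top',sel[k][0],z))+([0] if k=='bin' else [])
    p,c=fit(F,M,p0); print(np.round(p,1),round(c,3))
    for n in M: print('  only',n,np.round(fit(F,{n:M[n]},p)[0],1))
    for n in C:
        for H in F(p): cv2.polylines(ims[n],[np.int32(np.round(cv2.convexHull(np.float32(proj(n,H)))))],1,(255,0,0),1)
    if k=='bin':
        cc,s=np.cos(p[2]/57.3),np.sin(p[2]/57.3)
        P=[[p[0]+cc*a-s*b,p[1]+s*a+cc*b,190] for a,b in[(-40,-75),(40,-75),(40,75),(-40,75)]]
        for n in C: cv2.polylines(ims[n],[np.int32(np.round(proj(n,P)))],1,(0,255,0),1)
a=cv2.resize(ims['top'][160:250,90:430],None,fx=2.3,fy=2.3,interpolation=0);b=cv2.resize(ims['side'][90:370,80:420],None,fx=1.35,fy=1.35,interpolation=0)
w=np.zeros((a.shape[0]+b.shape[0],800,3),np.uint8);w[:a.shape[0],:a.shape[1]]=a;w[a.shape[0]:,:b.shape[1]]=b
cv2.imwrite('pics/fit.png',w[:,:,::-1])
E
python3 f.py
```

```text
bottle ['top', 'side'] [228, 329]
[ 582.3 -314.6] 0.208
  only top [ 582.6 -315. ]
  only side [ 582.1 -314.5]
jar ['side'] [640]
[ 553.2 -115.6] 0.099
  only side [ 553.7 -117.6]
bin ['top', 'side'] [4202, 7021]
[599.7 256.5  -2.5] 0.045
  only top [600.1 255.6  -3.1]
  only side [599.3 256.9  -2.4]
```

View pics/fit.png

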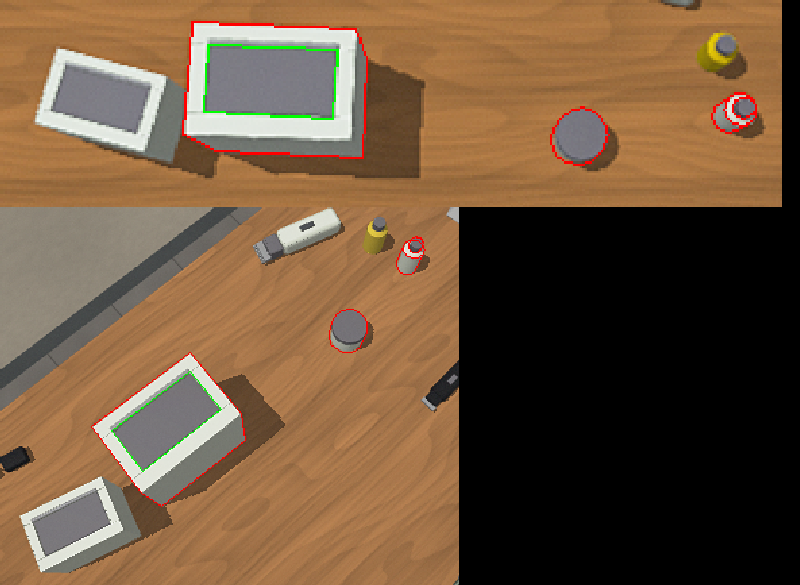

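```bash
cat > d.py <<'E'
import sys
from workcell import env
from scipy.spatial.transform import Rotation as Ro
import numpy as np
s=env.state(); R=Ro.from_euler('xyz',s['ee_rot'],degrees=True).as_matrix()
x,y,z,yaw=map(float,sys.argv[1:5])
Rt=Ro.from_euler('xyz',[180,0,yaw],degrees=True).as_matrix()
rv=Ro.from_matrix(R.T@Rt).as_rotvec()
print('t',s['time_s'],'pos',np.round(s['ee_pos'],1),np.round(s['ee_rot'],1),'w',round(s['gripper_width'],1),'F',np.round(s['force'],1))
print('delta',np.round(R.T@(np.array([x,y,z])-s['ee_pos']),1),'spin',np.round(rv[2],4),'q',np.round(s['qpos'],1))
E
python3 d.py 450 100 250 177.5
```

```text
t 0.9 pos [242.2 521.5 214. ] [180.   -0.  155.1] w 91.2 F [ 0.1  0.3 -1. ]
delta [-366.  -294.8  -36.1] spin -0.3912 q [63.9 18.3 89.6  0.  72.  -1.1]
```

>>> {"op": "apply_moves", "data": {
  "plan": [
    {"jaw":0,"delta_pos":[-46,-37,-20],"spin":-0.1},
    {"jaw":0,"delta_pos":[-92,-74,-36],"spin":-0.2},
    {"jaw":0,"delta_pos":[-138,-111,-36],"spin":-0.3},
    {"jaw":0,"delta_pos":[-184,-148,-36],"spin":-0.391},
    {"jaw":0,"delta_pos":[-230,-185,-36],"spin":-0.391},
    {"jaw":0,"delta_pos":[-276,-222,-36],"spin":-0.391},
    {"jaw":0,"delta_pos":[-322,-259,-36],"spin":-0.391},
    {"jaw":0,"delta_pos":[-366,-295,-36],"spin":-0.391}
  ]
}}

```text
time_s: 1.9
ee_pos: [450.6, 98.0, 250.3]
ee_rot: [180.0, 0.1, 177.5]
force: [1.2, 1.2, -0.8]
gripper_width: 91.3
```

```bash
python3 d.py 582 -314.5 230 177.5
```

```text
t 1.9 pos [450.6  98.  250.3] [1.800e+02 1.000e-01 1.775e+02] w 91.3 F [ 1.2  1.2 -0.8]
delta [-149.4 -406.3   20.2] spin -0.0004 q [ 10.8   6.6  99.9   0.   73.5 -76.7]
```

>>> {"op": "apply_moves", "data": {
  "plan": [
    {"jaw":0,"delta_pos":[-20,-54,0],"spin":0},
    {"jaw":0,"delta_pos":[-40,-108,0],"spin":0},
    {"jaw":0,"delta_pos":[-60,-162,0],"spin":0},
    {"jaw":0,"delta_pos":[-80,-216,0],"spin":0},
    {"jaw":0,"delta_pos":[-100,-270,10],"spin":0},
    {"jaw":0,"delta_pos":[-120,-324,15],"spin":0},
    {"jaw":0,"delta_pos":[-138,-370,20],"spin":0},
    {"jaw":0,"delta_pos":[-149,-406,20],"spin":0}
  ]
}}

```text
time_s: 2.9
ee_pos: [581.8, -316.3, 229.2]
ee_rot: [179.9, 0.0, 177.4]
force: [-0.2, 0.5, -0.2]
gripper_width: 91.7
```

```bash
python3 d.py 582 -314.5 31 177.5; python3 - <<'E'
from h import *
C['wrist']=cams.calibration('wrist')
im=cams.grab_frame('wrist').copy()
ds=spotter.masks_of('wrist','bottle'); print([(round(d['confidence'],2),d['extent']) for d in ds])
for p in rings(BOT,582.3,-314.6): cv2.polylines(im,[np.int32(proj('wrist',p))],1,(255,0,0),1)
cv2.imwrite('pics/w1.png',im[:,:,::-1])
for d in ds: print(d['confidence'],fit(hulls_round(BOT),{'wrist':d['region'].astype(float)},[582,-314]))
E
```

```text
t 2.9 pos [ 581.8 -316.3  229.2] [179.9   0.  177.4] w 91.7 F [-0.2  0.5 -0.2]
delta [-1.000e-01  1.600e+00  1.982e+02] spin -0.0014 q [-2.95e+01  2.59e+01  7.56e+01  1.00e-01  7.85e+01 -1.17e+02]
[(0.63, [287.6, 232.1, 321.1, 282.2]), (0.59, [271.3, 171.7, 302.6, 212.2])]
0.63 (array([ 582., -314.]), np.float64(1.0))
0.59 (array([ 580.21240431, -314.19291389]), np.float64(0.0810191417408147))
```

View pics/w1.png

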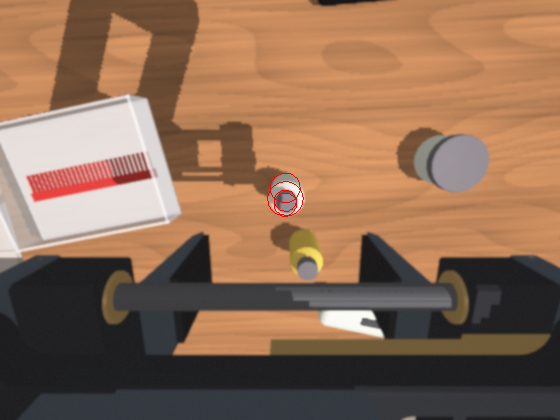

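>>> {"op": "apply_moves", "data": {
  "plan": [
    {"jaw":0,"delta_pos":[1,1.5,30],"spin":0},
    {"jaw":0,"delta_pos":[1,1.5,65],"spin":0},
    {"jaw":0,"delta_pos":[1,1.5,100],"spin":0},
    {"jaw":0,"delta_pos":[1,1.5,130],"spin":0},
    {"jaw":0,"delta_pos":[1,1.5,155],"spin":0},
    {"jaw":0,"delta_pos":[1,1.5,180],"spin":0},
    {"jaw":0,"delta_pos":[1,1.5,198],"spin":0},
    {"jaw":0,"delta_pos":[1,1.5,198],"spin":0}
  ]
}}

```text
time_s: 4.0
ee_pos: [580.3, -315.6, 29.7]
ee_rot: [180.0, -0.1, 177.3]
force: [-0.7, 0.2, -0.1]
gripper_width: 91.2
```

>>> {"op": "apply_moves", "data": {
  "plan": [
    {"jaw":1,"delta_pos":[0,0,0],"spin":0},
    {"jaw":1,"delta_pos":[0,0,0],"spin":0},
    {"jaw":1,"delta_pos":[0,0,0],"spin":0},
    {"jaw":1,"delta_pos":[0,0,0],"spin":0},
    {"jaw":1,"delta_pos":[0,0,0],"spin":0},
    {"jaw":1,"delta_pos":[0,0,0],"spin":0},
    {"jaw":1,"delta_pos":[0,0,0],"spin":0},
    {"jaw":1,"delta_pos":[0,0,0],"spin":0}
  ],
  "squeeze": 25
}}

```text
time_s: 5.0
ee_pos: [580.3, -315.5, 29.8]
ee_rot: [180.0, -0.1, 177.3]
force: [-0.3, -0.3, 0.1]
gripper_width: 38.9
```

```bash
python3 d.py 582 -314.5 270 177.5
```

```text
t 5.0 pos [ 580.3 -315.5   29.8] [ 1.800e+02 -1.000e-01  1.773e+02] w 38.9 F [-0.3 -0.3  0.1]
delta [  -1.2    1.3 -240.2] spin -0.0035 q [ -29.5   34.6   90.8   -0.    54.7 -116.8]
```

>>> {"op": "apply_moves", "data": {
  "plan": [
    {"jaw":1,"delta_pos":[0,0,-20],"spin":0},
    {"jaw":1,"delta_pos":[0,0,-50],"spin":0},
    {"jaw":1,"delta_pos":[0,0,-90],"spin":0},
    {"jaw":1,"delta_pos":[0,0,-130],"spin":0},
    {"jaw":1,"delta_pos":[0,0,-170],"spin":0},
    {"jaw":1,"delta_pos":[0,0,-205],"spin":0},
    {"jaw":1,"delta_pos":[0,0,-230],"spin":0},
    {"jaw":1,"delta_pos":[0,0,-240],"spin":0}
  ]
}}

```text
time_s: 6.0
ee_pos: [581.1, -316.0, 271.3]
ee_rot: [-180.0, 0.0, 177.3]
force: [-0.7, 0.0, -1.4]
gripper_width: 39.4
```

```bash
python3 d.py 599.5 256.5 270 177.5; python3 - <<'E'
from h import *
im=cams.grab_frame('wrist');cv2.imwrite('pics/w2.png',im[:,:,::-1])
E
```

```text
t 6.0 pos [ 581.1 -316.   271.3] [-180.     0.   177.3] w 39.4 F [-0.7  0.  -1.4]
delta [  8.6 572.8   1.1] spin -0.0036 q [ -29.5   24.9   71.3   -0.    83.8 -116.8]
```

View pics/w2.png

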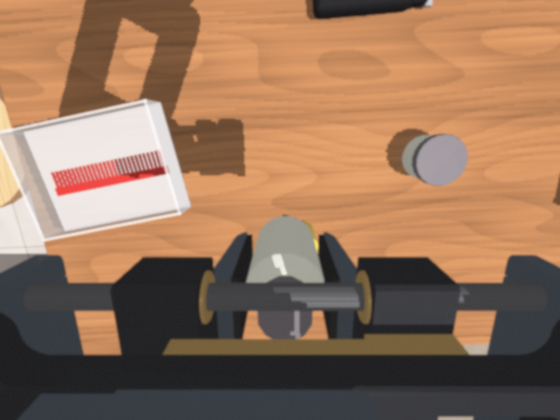

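The bottle hangs upright between the fingers (about px 287,265); the jar is untouched at (435,160). Next I carry it to the bin.

>>> {"op": "apply_moves", "data": {
  "plan": [
    {"jaw":1,"delta_pos":[0,25,0],"spin":0},
    {"jaw":1,"delta_pos":[1,65,0],"spin":0},
    {"jaw":1,"delta_pos":[2,110,0],"spin":0},
    {"jaw":1,"delta_pos":[3,155,0],"spin":0},
    {"jaw":1,"delta_pos":[4,200,0],"spin":0},
    {"jaw":1,"delta_pos":[5,245,0],"spin":0},
    {"jaw":1,"delta_pos":[5,280,0],"spin":0},
    {"jaw":1,"delta_pos":[5,300,0],"spin":0}
  ]
}}

```text
time_s: 7.05
ee_pos: [589.3, -13.5, 270.4]
ee_rot: [-180.0, -0.1, 177.4]
force: [0.1, -0.5, -0.5]
gripper_width: 39.3
```

```bash
python3 d.py 599.5 256.5 270 177.5
```

```text
t 7.05 pos [589.3 -13.5 270.4] [-1.800e+02 -1.000e-01  1.774e+02] w 39.3 F [ 0.1 -0.5 -0.5]
delta [  1.9 270.1   0.3] spin -0.0012 q [ -2.4  18.1  81.9  -0.   80.2 -89.9]
```

>>> {"op": "apply_moves", "data": {
  "plan": [
    {"jaw":1,"delta_pos":[1,25,0],"spin":0},
    {"jaw":1,"delta_pos":[2,65,0],"spin":0},
    {"jaw":1,"delta_pos":[3,110,0],"spin":0},
    {"jaw":1,"delta_pos":[4,155,0],"spin":0},
    {"jaw":1,"delta_pos":[5,200,0],"spin":0},
    {"jaw":1,"delta_pos":[5,240,0],"spin":0},
    {"jaw":1,"delta_pos":[6,264,0],"spin":0},
    {"jaw":1,"delta_pos":[6,270,0],"spin":0}
  ]
}}

```text
time_s: 8.05
ee_pos: [595.1, 257.3, 269.6]
ee_rot: [-179.9, -0.2, 177.5]
force: [0.5, -1.0, -0.1]
gripper_width: 39.7
```

```bash
python3 d.py 595 256.5 135 177.5; python3 - <<'E'
from h import *
P=[[a,b,190] for a,b in [(0,0)]]
p=[599.7,256.5,-2.5];c,s=np.cos(p[2]/57.3),np.sin(p[2]/57.3)
P=[[p[0]+c*a-s*b,p[1]+s*a+c*b,190] for a,b in[(-40,-75),(40,-75),(40,75),(-40,75)]]
C['wrist']=cams.calibration('wrist')
o=[]
for n in ['wrist','side']:
    im=cams.grab_frame(n).copy(); cv2.polylines(im,[np.int32(proj(n,P))],1,(0,255,0),1)
    q=env.state()['ee_pos']
    r=[np.c_[q[0]+20*np.cos(t),q[1]+20*np.sin(t),0*t+q[2]-30]]
    cv2.polylines(im,[np.int32(proj(n,r[0]))],1,(255,0,0),1)
    o.append(im if n=='wrist' else cv2.resize(im[180:330,120:320],(560,420)))
cv2.imwrite('pics/w3.png',cv2.resize(np.hstack(o),(800,300))[:,:,::-1])
E
```

```text
t 8.05 pos [595.1 257.3 269.6] [-179.9   -0.2  177.5] w 39.7 F [ 0.5 -1.  -0.1]
delta [ -0.3  -0.6 134.6] spin 0.0001 q [ 22.4  23.8  73.3   0.   83.1 -65.2]
```

View pics/w3.png

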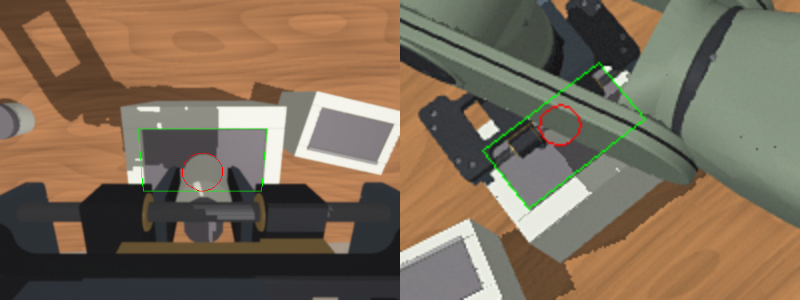

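The green opening outline and the bottle foot line up: foot (red) at (203,172), inside the opening and centred in y. Next I push down.

>>> {"op": "apply_moves", "data": {
  "plan": [
    {"jaw":1,"delta_pos":[0,-0.5,15],"spin":0},
    {"jaw":1,"delta_pos":[0,-0.5,30],"spin":0},
    {"jaw":1,"delta_pos":[0,-0.5,45],"spin":0},
    {"jaw":1,"delta_pos":[0,-0.5,55],"spin":0},
    {"jaw":1,"delta_pos":[0,-0.5,65],"spin":0},
    {"jaw":1,"delta_pos":[0,-0.5,75],"spin":0},
    {"jaw":1,"delta_pos":[0,-0.5,85],"spin":0},
    {"jaw":1,"delta_pos":[0,-0.5,85],"spin":0}
  ],
  "squeeze": 30
}}

```text
time_s: 9.15
ee_pos: [593.9, 255.5, 183.6]
ee_rot: [-179.9, -0.3, 177.4]
force: [-2.0, -0.3, -1.1]
gripper_width: 39.2
```

```bash
python3 d.py 595 256.5 134 177.5; python3 - <<'E'
from h import *
im=cams.grab_frame('wrist');cv2.imwrite('pics/w4.png',im[:,:,::-1])
E
```

```text
t 9.15 pos [593.9 255.5 183.6] [-179.9   -0.3  177.4] w 39.2 F [-2.  -0.3 -1.1]
delta [-1.4  1.2 49.6] spin -0.001 q [ 22.2  26.   82.    0.   72.4 -65.2]
```

View pics/w4.png

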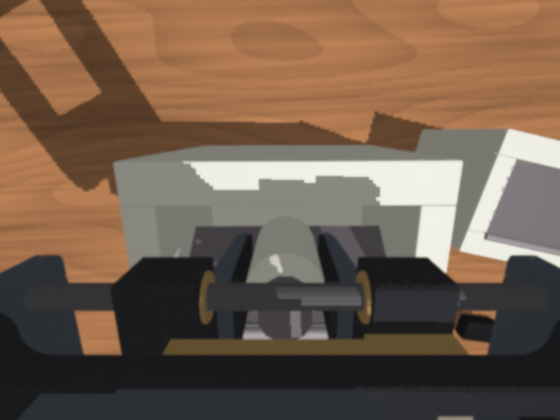

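The flap is swinging open on the far (+x) hinge and the bottle hasn't slipped (px 287,255). I'll keep going down.

>>> {"op": "apply_moves", "data": {
  "plan": [
    {"jaw":1,"delta_pos":[-1,1,8],"spin":0},
    {"jaw":1,"delta_pos":[-1,1,16],"spin":0},
    {"jaw":1,"delta_pos":[-1,1,24],"spin":0},
    {"jaw":1,"delta_pos":[-1,1,32],"spin":0},
    {"jaw":1,"delta_pos":[-1,1,40],"spin":0},
    {"jaw":1,"delta_pos":[-1,1,50],"spin":0},
    {"jaw":1,"delta_pos":[-1,1,50],"spin":0},
    {"jaw":1,"delta_pos":[-1,1,50],"spin":0}
  ]
}}

```text
time_s: 10.2
ee_pos: [594.3, 256.2, 133.5]
ee_rot: [-179.9, -0.4, 177.4]
force: [-0.8, -0.3, -1.0]
gripper_width: 39.1
```

```bash
python3 d.py 595 256.5 134 177.5; python3 - <<'E'
from h import *
im=cams.grab_frame('wrist');cv2.imwrite('pics/w5.png',im[:,:,::-1])
E
```

```text
t 10.2 pos [594.3 256.2 133.5] [-179.9   -0.4  177.4] w 39.1 F [-0.8 -0.3 -1. ]
delta [-0.7  0.3 -0.5] spin -0.001 q [ 22.3  28.1  85.9   0.   66.4 -65.2]
```

View pics/w5.png

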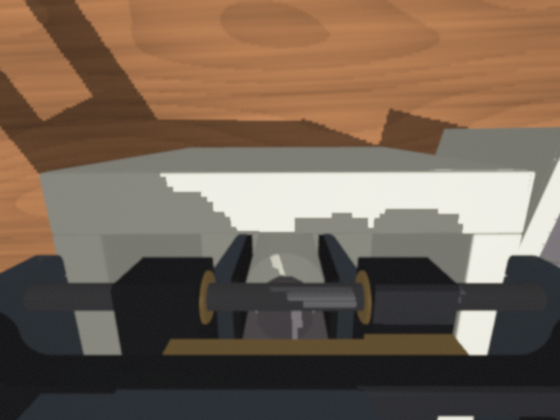

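The bottle is deep in the opening, upright and unslipped, so I'm letting go.

>>> {"op": "apply_moves", "data": {
  "plan": [
    {"jaw":0.2,"delta_pos":[0,0,0],"spin":0},
    {"jaw":0.2,"delta_pos":[0,0,0],"spin":0},
    {"jaw":0.2,"delta_pos":[0,0,0],"spin":0},
    {"jaw":0.2,"delta_pos":[0,0,0],"spin":0},
    {"jaw":0.2,"delta_pos":[0,0,0],"spin":0},
    {"jaw":0.2,"delta_pos":[0,0,0],"spin":0},
    {"jaw":0.2,"delta_pos":[0,0,0],"spin":0},
    {"jaw":0.2,"delta_pos":[0,0,0],"spin":0}
  ]
}}

```text
time_s: 11.25
ee_pos: [594.6, 256.3, 133.8]
ee_rot: [-179.9, -0.4, 177.4]
force: [-1.8, -1.3, 0.6]
gripper_width: 72.9
```

```bash
python3 d.py 595 256.5 290 177.5; python3 - <<'E'
from h import *
im=cams.grab_frame('wrist');cv2.imwrite('pics/w6.png',im[:,:,::-1])
E
```

```text
t 11.25 pos [594.6 256.3 133.8] [-179.9   -0.4  177.4] w 72.9 F [-1.8 -1.3  0.6]
delta [ 5.000e-01 -1.000e-01 -1.562e+02] spin -0.001 q [ 22.3  28.1  85.9   0.   66.4 -65.2]
```

View pics/w6.png

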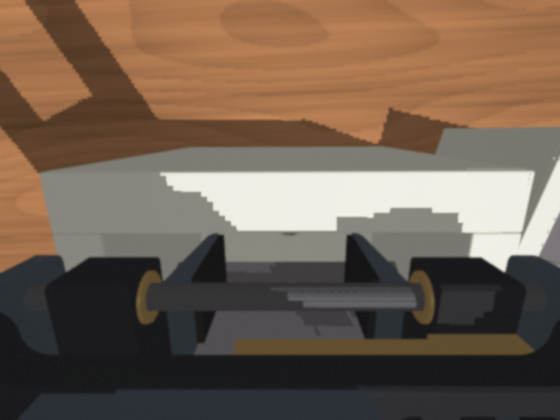

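The bottle has dropped out of the fingers (only a sliver of cap shows at 290,235), and the fingers hold the flap down. Now I withdraw straight up.

>>> {"op": "apply_moves", "data": {
  "plan": [
    {"jaw":0.2,"delta_pos":[0,0,-15],"spin":0},
    {"jaw":0.2,"delta_pos":[0,0,-30],"spin":0},
    {"jaw":0.2,"delta_pos":[0,0,-45],"spin":0},
    {"jaw":0.2,"delta_pos":[0,0,-65],"spin":0},
    {"jaw":0.2,"delta_pos":[0,0,-90],"spin":0},
    {"jaw":0.2,"delta_pos":[0,0,-120],"spin":0},
    {"jaw":0.2,"delta_pos":[0,0,-150],"spin":0},
    {"jaw":0.2,"delta_pos":[0,0,-170],"spin":0}
  ]
}}

```text
time_s: 12.3
ee_pos: [596.7, 256.8, 307.1]
ee_rot: [-180.0, -0.1, 177.4]
force: [0.2, 0.3, -0.6]
gripper_width: 73.0
```

>>> {"op": "apply_moves", "data": {
  "plan": [
    {"jaw":0.2,"delta_pos":[25,-25,0],"spin":0},
    {"jaw":0.2,"delta_pos":[50,-60,0],"spin":0},
    {"jaw":0.2,"delta_pos":[75,-95,0],"spin":0},
    {"jaw":0.2,"delta_pos":[100,-130,0],"spin":0},
    {"jaw":0.2,"delta_pos":[120,-165,0],"spin":0},
    {"jaw":0.2,"delta_pos":[140,-200,0],"spin":0},
    {"jaw":0.2,"delta_pos":[150,-220,0],"spin":0},
    {"jaw":0.2,"delta_pos":[150,-220,0],"spin":0}
  ]
}}

```text
time_s: 13.3
ee_pos: [437.2, 42.8, 308.9]
ee_rot: [-180.0, 0.2, 177.3]
force: [0.7, 0.1, -0.4]
gripper_width: 73.1
```

```bash
python3 d.py 595 256.5 290 177.5; python3 - <<'E'
from h import *
o=[]
for n in ['top','side']:
    im=cams.grab_frame(n).copy()
    if n=='side':
        for d in spotter.masks_of(n,'jar')[:1]:
            print('jar',d['confidence'],fit(hulls_round(JAR),{n:d['region'].astype(float)},[553,-117]))
    for d in spotter.masks_of(n,'bottle'): print(n,d['confidence'],d['extent'])
    o.append(cv2.resize(im[140:290,90:450] if n=='top' else im[80:370,80:430],(400,300 if n=='side' else 167)))
cv2.imwrite('pics/w7.png',cv2.resize(np.vstack(o),(640,747)[:2] if 0 else (514,600))[:,:,::-1])
E
```

```text
t 13.3 pos [437.2  42.8 308.9] [-180.     0.2  177.3] w 73.1 F [ 0.7  0.1 -0.4]
delta [-147.5  220.9   19.3] spin -0.0036 q [  4.1   2.9  95.7  -0.   81.3 -83.2]
top 0.46 [391.8, 174.7, 411.8, 190.5]
```

View pics/w7.png

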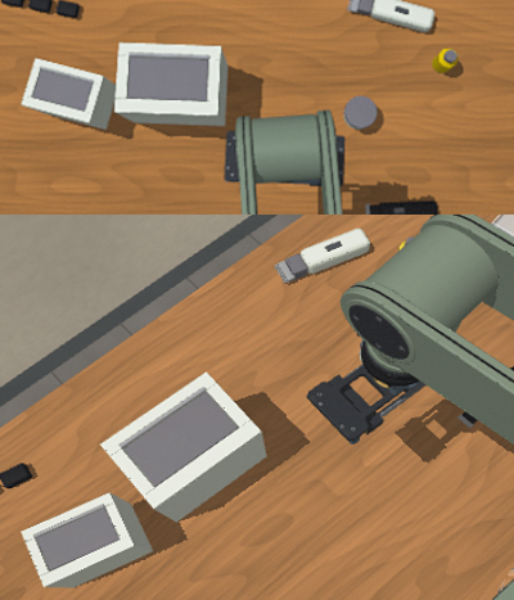

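The flap looks level and shut in both views, and the white bottle is gone from the table. In the top view the jar stands where it was (about 362,113 in the picture). Handing in.

```bash
python3 -c "
from workcell import env
print(env.job_done())"
```

```text
the job is handed in; nothing more can be done
None
```

I gripped the white bottle by its sides and pushed it foot first through the flap of the larger bin. I let go with its foot about 86 mm below the rim, lifted the gripper straight out and handed in at about 13.5 s, well inside the 48 s limit.

**What the last checks showed:**
- **Bottle:** it had dropped out of the fingers, and only the yellow look-alike was still on the table. I could not see it lying inside the bin, because the flap covers it.
- **Flap:** it looked level and shut in both the top and side views. I judged this by eye; I had no reading of the hinge angle.
- **Jar:** it was standing where it began in the top view, also judged by eye. My measured check of its position in the side view returned no detection, probably because the arm blocked that view.
- **Robot:** the arm was well clear of everything, with forces near zero.

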